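# Free the roller stand and snap its sprung roller in

## Robot

A 7-joint arm with a two-finger parallel gripper is mounted at the origin on a cart in front of the work surface, level with it; the furniture and walls round the work are solid. World frame = base frame: x ahead of the robot, y to its left, z up, the work surface at z = 0. Lengths are in mm, angles in rad, forces in N, time in s.
With the tool pointing down it reaches from about 350 to 900 mm from the base axis. Payload 7.2 kg.
Tool frame: the origin (TCP) lies at the very end of the fingers, on their centre line; the grasp point (between the pads) lies manip.grip_depth behind it (manip.grip_depth is the distance from the TCP to the grasp point, in mm); z points along the fingers, y is the line along which they close (so a half turn about z gives the same grasp; the last joint's range is limited). The gripper opens to 85 mm and grips with 20 to 120 N. Pads are 22 mm wide; open, the fingers measure 114 mm over their backs; the gripper's body (76 mm by 85 mm) begins 54 mm behind the grasp point. The pads swing forward as they close: fully open they stand 13 mm farther back than shut.
Start: joints at [1.265, 0.411, -0.013, 1.596, 0.006, 1.134, -0.082], TCP at [147.216, -607.418, 231.297] pointing down, gripper open.
Joint ranges: [-2.95, 2.95], [-0.29, 1.99], [-1.47, 1.44], [0.14, 2.54], [-1.03, 4.17], [0.13, 1.85], [-2.86, 2.86]. Speed limits (rad/s): [2.39, 2.39, 3.01, 3.01, 3.14, 3.14, 3.14].

## Interface

Orientations are given as a 3x3 rotation matrix whose columns are the frame's x, y, z axes.
In Python, from workcell import manip, cams gives the robot as it stands. The module is installed in compiled form; this text tells all that it offers.
- The arm moves only by the shell command python3 -m inch 'ROWS' [OPENING] [FORCE]. ROWS is a JSON object of lists of equal length, an entry for each row: "xyz": the shift along the world's x, y, z in m, a list of three; "delta_rot": the turn, a rotation vector about the world's x, y, z in rad, a list of three. A call has 1 to 20 rows; each row is the pose to reach, as a shift and turn from the pose commanded when the call began; what a row does not reach only later rows make up. A row lasts 1/10 s, in which the tool goes at most 50 mm and 8.59 degrees, less where a joint would pass 70% of its speed; a pose out of reach is approached as far as the arm can. A call with a gripper value outside its range is refused whole. OPENING is the opening in per cent of the stroke, from 0 (shut) to 100 (fully open), set as the call begins (- or left out, the last holds). The fingers move at their own pace and stop on an object; FORCE is the grip in N (left out, the last holds). Time passes only in rows, so rows that repeat a pose let the fingers close. It gives the time, the measured TCP pose, the force, the opening and the grip force at its end, in the units of the state.
- manip.get_state(): the state, without advancing time (a new reading comes with each control period).
- cams.grab_frame(name): name is "side" or "top"; returns a dict with "pixels" (400x640x3 uint8, blue, green, red), "K" (3x3 intrinsics, pixels), "R" (3x3) and "t" (3): a world point X has camera coordinates R X + t. Camera axes: x right, y down, z forward; pixel columns grow to the right and rows downward; lengths in mm; the calibration is good to about 2 mm. A picture is of the moment at which its call begins. There is no depth.
- manip.job_done(): hands the job in; it is judged then, once.
The state is a dict: "time": time; "q": joint angles; "joint_vel": joint speeds; "tau": joint torques, N m; "position": TCP position; "orientation": TCP orientation; "ft_force": force on the tool from outside, world axes, zero at the start; "torque": the same for the moment, N m; "finger_gap": finger opening in mm; "finger_force": force on a finger pad.
Only numpy, scipy, OpenCV 4.12 (cv2) and the standard library are available. Lean on these libraries where they do the work, as an engineer would, in place of code of your own. Each camera call takes 0.05 s, during which the arm holds its last target. There are 200 camera calls.

## Task

First lift the blue mixing cup out of the grey roller stand and nest it in the matching blue cup on the bench, leaving both upright. Then pick up the spring-loaded orange roller, squeeze it shorter by its two black finger tabs, bring it level between the stand's two end cups and release it so that each steel pin sits fully home in an end cup, either way round. Leave the other things where they are.

Things in the scene. Friction and masses are not known exactly. Their poses are not given: they have to be found in the camera images.
- stand: grey stand fixed to the bench: base plate 90 (x) x 182 (y) x 8 mm, a 76 mm high cheek at each end (y = +-83.5 mm), each with a dark steel end cup open to the middle, axis along y, 55 mm above the bench. Cup mouths 143 mm apart, floors 157 mm apart; 7 mm deep, 25 mm wide at the mouth, 16 mm at the floor, 33 mm outside. Origin: centre of underside, z up. Place and yaw vary
- seat_left (a point): centre of the floor of the end cup on the stand's +y side, 55 mm above the bench
- seat_right (a point): centre of the floor of the end cup on the stand's -y side, 55 mm above the bench
- roller: sprung roller, axis 24 mm above the bench, 160 mm long free, 0.24 kg: pin 12 mm thick, black plate 48 x 48 x 5 mm, orange tube, spring, second plate and pin (sprung half). Each plate has a tab 32 mm wide, to 44 mm above the axis. Squeeze the tabs' outer faces from above, fingertips 8 mm or more above the axis to clear the pins; 20 to 30 N. Origin: on axis, mid-length when free; y to sprung pin
- tip_fixed (a point): end of the pin on the fixed half of the roller (roller's y = -80 mm)
- tip_sprung (a point): end of the pin on the sprung half (80 mm from the origin when free, 58 mm when fully squeezed). The middle of the roller is always midway between the two tips
- plunger (a joint): how far the roller is squeezed: 0 free (plates and tabs 68 mm over their outer faces), 0.022 m fully (plates 46 mm, roller 138 mm; it must be under 143 mm to pass between the end cups), 0.003 m fitted (plates 65 mm). Slides along the roller's axis; spring 5 N free, 14 N fully squeezed
- bay_cup: blue mixing cup standing upright on the stand's base plate between the end cups: 70 mm high, 62 mm wide at the rim, 42 mm at the foot, wall 2.2 mm, inner floor 28 mm above the foot, 60 g. Origin: centre of its foot; z up towards the mouth. Grip it across the rim by the top 20 mm at most, fingers in front of and behind it (across the roller axis)
- bench_cup: the matching blue cup, same shape and size, standing upright on the bench, loose. Fully nested, the first cup stands on its inner floor, 28 mm higher than it
- tin: bystander: red food tin, 75 mm wide, 58 mm high; origin at the foot
- measure: bystander: yellow tape measure, 81 x 111 x 34 mm
- screws: bystander: small pale carton, 76 x 98 x 34 mm
- driver: bystander: screwdriver with yellow handle, 186 mm long
- tape: bystander: roll of cream masking tape lying flat, 98 mm wide, 25 mm high
Things that resemble listed ones, but are neither listed nor needed, are in the scene too. Leave any brown look-alike of the bay_cup alone.

How it is judged:
By the outcome, as a careful person would: the job done as asked, in the order asked, and still so for the second after the job is handed in, with the robot touching nothing.
It also fails if it takes over 64 s, if anything falls off the work surface, if the arm or the gripper's body presses on something with over 40 N, if the wrist force passes 120 N, or if a joint passes its speed limit or range.

## Working session

There is one attempt and no reset: what is moved stays moved. The work goes in short steps, Python scripts to look and compute and a shell command to move; the robot and the scene stay as the last step left them, time stands still between calls to the robot, and variables do not carry over. Pictures are saved under pics/ and viewed, at most 10 in all, crops included, and the job is handed in when it is done.

```bash
mkdir -p pics; python3 - <<'E'
from workcell import manip, cams
import cv2,pickle
for n in("top","side"):
    f=cams.grab_frame(n);cv2.imwrite(f"pics/{n}0.png",f["pixels"]);pickle.dump(f,open(n+".pkl","wb"))
    print(n,f["K"].tolist(),f["R"].round(3).tolist(),f["t"].round(1))
s=manip.get_state();print(manip.grip_depth,s["position"],s["orientation"],s["time"],s["finger_gap"])
E
```

```text
top [[380.7547502652594, 0.0, 318.87944184962095], [0.0, 380.7547502652594, 200.70097523955894], [0.0, 0.0, 1.0]] [[0.013, -1.0, -0.002], [-0.997, -0.013, -0.07], [0.07, 0.003, -0.998]] [  14.6  521.4 1296.7]
side [[431.5507810392635, 0.0, 310.970041411532], [0.0, 431.5507810392635, 208.49949353913888], [0.0, 0.0, 1.0]] [[0.999, 0.046, 0.004], [0.03, -0.581, -0.813], [-0.036, 0.812, -0.582]] [-523.7   33.8 1401.1]
18.700000000000003 [ 147.09438743 -606.98970683  230.51960911] [[ 9.71848725e-01  2.35605311e-01 -4.39584905e-04]
 [ 2.35605701e-01 -9.71847734e-01  1.39097641e-03]
 [-9.94881650e-05 -1.45538736e-03 -9.99998936e-01]] 0.1 85.7092979603441
```

View pics/top0.png

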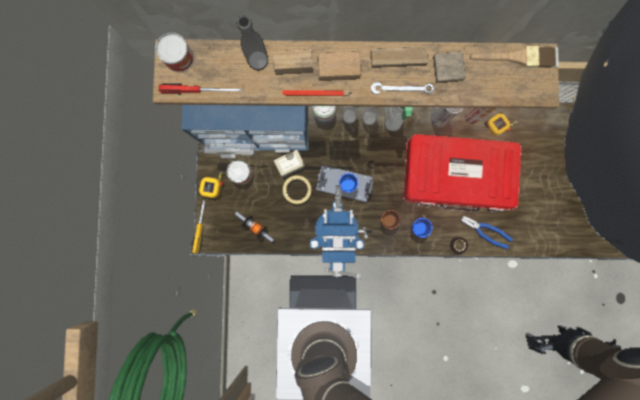

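View pics/side0.png

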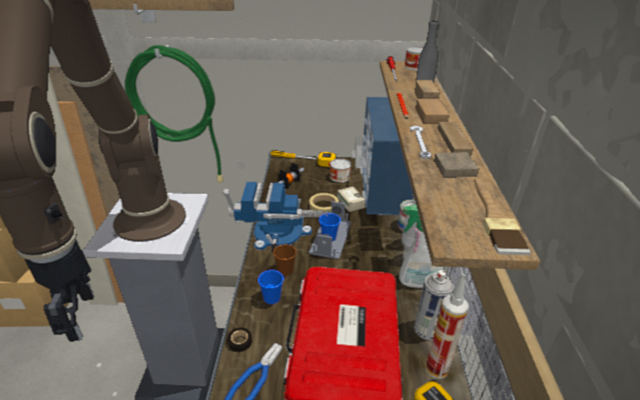

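Top view: the bay cup (348,183) is in the stand. The bench cup is the blue one at (422,228), the brown look-alike is at (390,220), and the roller is at (255,227). The blue vise at (338,240) is an obstacle. I'll check these choices in one close crop.

```bash
cat > h.py <<'E'
import pickle,cv2,numpy as np
from workcell import manip,cams
def grab(n):
    f=cams.grab_frame(n); return f
def load(n): return pickle.load(open(n+".pkl","rb"))
def onz(f,uv,z):
    uv=np.atleast_2d(np.array(uv,float)); R,t=np.array(f["R"]),np.array(f["t"]).ravel()
    d=(R.T@np.linalg.inv(f["K"])@np.c_[uv,np.ones(len(uv))].T).T; c=-R.T@t
    return c+d*((z-c[2])/d[:,2])[:,None]
def proj(f,X):
    p=f["K"]@(np.array(f["R"])@np.array(X,float)+np.array(f["t"]).ravel()); return p[:2]/p[2]
def mask(f,c):
    h=cv2.cvtColor(f["pixels"],cv2.COLOR_BGR2HSV)
    lo,hi={"blue":((105,190,100),(125,255,255)),"orange":((3,170,120),(16,255,255))}[c]
    return cv2.inRange(h,lo,hi)
def blobs(f,c,amin=15):
    n,l,s,ce=cv2.connectedComponentsWithStats(mask(f,c))
    return [(s[i].tolist(),ce[i].round(1).tolist()) for i in range(1,n) if s[i,4]>=amin]
E
python3 - <<'E'
from h import *
T,S=load("top"),load("side")
a=cv2.resize(T["pixels"][150:255,225:440],None,fx=3.6,fy=3.6,interpolation=cv2.INTER_CUBIC)[:, :774]
b=cv2.resize(S["pixels"][155:315,225:375],None,fx=1.33,fy=1.33,interpolation=cv2.INTER_CUBIC)
a=a[:378]; c=np.zeros((600,774,3),np.uint8);c[:a.shape[0]]=a;c[385:385+min(215,b.shape[0]),:b.shape[1]]=b[:215]
d=cv2.resize(S["pixels"][200:260,300:355],None,fx=3.5,fy=3.5,interpolation=cv2.INTER_CUBIC);c[385:385+210,220:220+d.shape[1]]=d
e=cv2.resize(S["pixels"][160:195,270:310],None,fx=6,fy=6,interpolation=cv2.INTER_CUBIC);c[385:595,440:680]=e
cv2.imwrite("pics/crop.png",c)
for f,n in((T,"top"),(S,"side")):
    for col in("blue","orange"): print(n,col,blobs(f,col))
for uv,z in(((348,183),70),((422,228),70),((255,227),24),((338,240),80)): print(uv,onz(T,uv,z).round(0))
E
```

```text
top blue []
top orange [([283, 91, 60, 4, 238], [312.7, 92.5]), ([251, 223, 10, 11, 72], [255.8, 227.9])]
side blue [([319, 214, 21, 26, 345], [329.3, 224.1]), ([258, 270, 26, 34, 613], [270.6, 285.1]), ([225, 363, 39, 37, 215], [241.8, 380.4]), ([247, 369, 20, 31, 130], [257.6, 386.1])]
side orange [([410, 54, 8, 5, 18], [413.3, 55.7]), ([397, 93, 11, 22, 98], [401.8, 103.5]), ([286, 173, 7, 9, 40], [289.1, 176.6])]
(348, 183) [[578. -75.  70.]]
(422, 228) [[ 432. -320.   70.]]
(255, 227) [[428. 239.  24.]]
(338, 240) [[389. -43.  80.]]
```

View pics/crop.png

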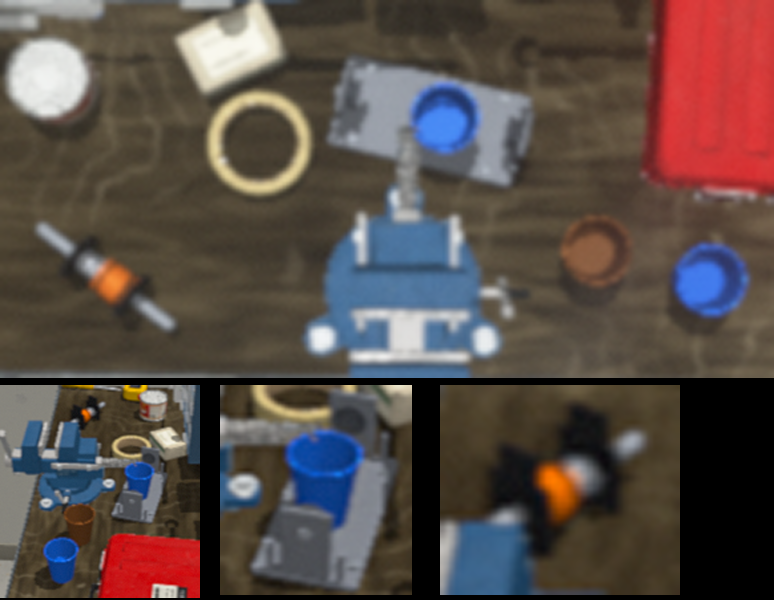

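The crop confirms the choices: bay cup in the stand, blue bench cup at the right, brown cup left alone. A vise spindle reaches the stand's front edge, so I'm measuring that as well.

```bash
python3 - <<'E'
from h import *
T,S=load("top"),load("side")
H=cv2.cvtColor(T["pixels"],cv2.COLOR_BGR2HSV)
print("hsv",[H[v,u].tolist() for u,v in((348,183),(422,228),(338,225),(325,182),(255,228),(338,192),(248,221),(300,170))])
for f in(T,S): print("cam",(-np.array(f["R"]).T@np.array(f["t"]).ravel()).round(0))
m=cv2.inRange(H,(100,170,120),(125,255,255))
for c in cv2.findContours(m,0,cv2.CHAIN_APPROX_NONE)[0]:
    if cv2.contourArea(c)>100:
        (x,y),r=cv2.minEnclosingCircle(c);e=cv2.fitEllipse(c);print("cup",x,y,r,e)
        for z in(70,78): print(onz(T,(x,y),z).round(1),onz(T,e[0],z).round(1))
# stand: grey
m=cv2.inRange(H[160:210,312:380],(100,15,60),(130,90,190))
m=cv2.morphologyEx(m,cv2.MORPH_OPEN,np.ones((2,2)))
c=max(cv2.findContours(m,0,cv2.CHAIN_APPROX_NONE)[0],key=cv2.contourArea)
print("stand",cv2.contourArea(c)); b=cv2.boxPoints(cv2.minAreaRect(c))+[312,160];print(b.round(1));print(onz(T,b,8).round(1));
v=cv2.resize(T["pixels"][158:210,312:382],None,fx=8,fy=8,interpolation=cv2.INTER_CUBIC)
w=cv2.resize(S["pixels"][200:260,290:360],None,fx=8*52/60,fy=8*52/60,interpolation=cv2.INTER_CUBIC)[:, :240+240]
o=np.zeros((600,800,3),np.uint8);o[:416,:560]=v
r=cv2.resize(T["pixels"][206:248,230:280],None,fx=4.3,fy=4.3,interpolation=cv2.INTER_CUBIC);o[419:419+r.shape[0],:r.shape[1]]=r
w=cv2.resize(S["pixels"][195:262,300:360],None,fx=4,fy=4,interpolation=cv2.INTER_CUBIC);o[:w.shape[0],560:]=w
r=cv2.resize(S["pixels"][160:198,270:315],None,fx=7.5,fy=7.5,interpolation=cv2.INTER_CUBIC);r=r[:, :337];o[310:310+r.shape[0],463:]=r[:290,:337]
cv2.imwrite("pics/crop2.png",o)
E
```

```text
hsv [[108, 179, 244], [110, 183, 237], [105, 127, 122], [111, 23, 111], [13, 195, 242], [60, 2, 153], [108, 10, 122], [18, 54, 57]]
cam [ 429.   17. 1330.]
cam [  572. -1094.   845.]
cup 420.0 229.5 8.139510154724121 ((419.7879333496094, 229.18125915527344), (12.481788635253906, 14.583747863769531), 139.51693725585938)
[[ 426.7 -313.5   70. ]] [[ 427.7 -312.8   70. ]]
[[ 426.7 -311.4   78. ]] [[ 427.7 -310.7   78. ]]
cup 348.0 182.5 8.558721542358398 ((348.1036071777344, 183.03750610351562), (15.080089569091797, 15.883780479431152), 151.67918395996094)
[[579.5 -74.9  70. ]] [[577.7 -75.2  70. ]]
[[578.6 -74.3  78. ]] [[576.8 -74.6  78. ]]
stand 459.5
[[316.5 189.9]
 [322.6 165.4]
 [348.3 171.8]
 [342.2 196.3]]
[[559.6  30.2   8. ]
 [646.    9.9   8. ]
 [624.5 -80.1   8. ]
 [538.4 -59.5   8. ]]
```

View pics/crop2.png

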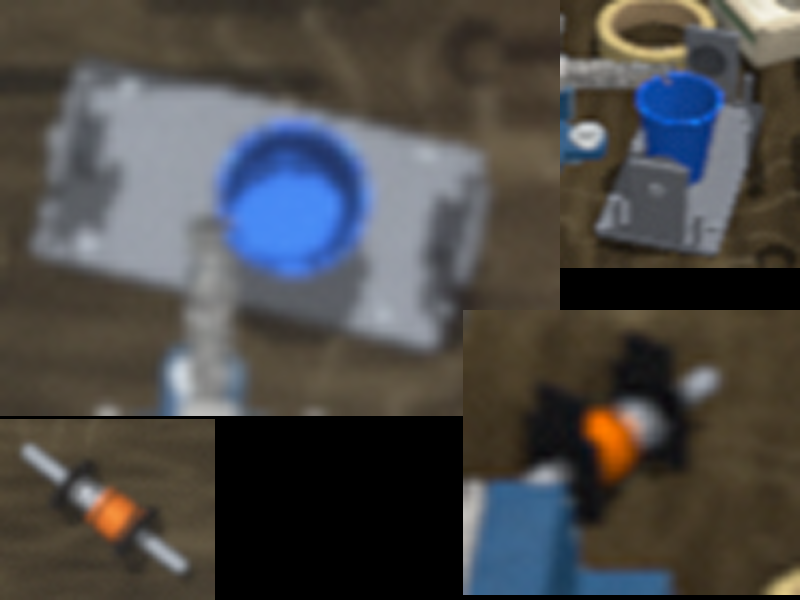

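```bash
python3 - <<'E'
from h import *
T,S=load("top"),load("side")
def tri(a,b):
    P=[f["K"]@np.c_[f["R"],np.array(f["t"]).ravel()] for f in(T,S)]
    X=cv2.triangulatePoints(P[0],P[1],np.array(a,float),np.array(b,float));X=(X[:3]/X[3]).ravel()
    print(X.round(1),"res",(proj(T,X)-a).round(1),(proj(S,X)-b).round(1));return X
print("bay",onz(T,(348.3,182.2),78),[proj(S,onz(T,(348.3,182.2),78)[0])])
# bay rim in side: center of rim ellipse
print("bay side rim"); tri((348.3,182.2),(300+(679-560)/4,195+100/4))
# spindle: same x slice; top pixel centre column at v=187 -> scan z
for z in range(20,160,20):
    X=onz(T,(338.3,187),z)[0];print(z,X.round(0),proj(S,X).round(1))
for z in(70,):
    for uv in((422.3,227.6),): X=onz(T,uv,z)[0];print("bench",X.round(1),proj(S,X).round(1))
H=cv2.cvtColor(T["pixels"],cv2.COLOR_BGR2HSV)
for f,n,lo in((T,"top",(100,140,90)),(S,"side",(105,170,70))):
    m=cv2.inRange(cv2.cvtColor(f["pixels"],cv2.COLOR_BGR2HSV),lo,(125,255,255))
    for c in cv2.findContours(m,0,cv2.CHAIN_APPROX_NONE)[0]:
        if cv2.contourArea(c)>100: print(n,cv2.boundingRect(c),cv2.contourArea(c))
# stand outline corners from crop2 (base corners & cheek tops)
cr=np.array([(78,62),(487,150),(440,350),(32,250)]);uv=(cr+.5)/8-.5+[312,158];print(uv)
for z in(8,76): print(z,onz(T,uv,z).round(1).tolist())
# roller
tips=(np.array([(25,450),(185,569)])-[0,419]+.5)/4.3-.5+[230,206];p=onz(T,tips,24);print("roller",tips,p.round(1),np.linalg.norm(p[0]-p[1]),p.mean(0),np.degrees(np.arctan2(*(p[0]-p[1])[1::-1])))
m=cv2.inRange(H,(3,150,110),(18,255,255))[215:240,240:270];M=cv2.moments(m,True);o=(M["m10"]/M["m00"]+240,M["m01"]/M["m00"]+215);print("orange",o,onz(T,o,34))
E
```

```text
bay [[579.59592103 -75.25208339  78.        ]] [array([328.6030452 , 219.20559244])]
bay side rim
[581.7 -75.3  75. ] res [-0.  -0.5] [-0.5  0. ]
20 [569. -45.  20.] [324.9 228.2]
40 [567. -44.  40.] [324.4 222.9]
60 [565. -43.  60.] [323.8 217.4]
80 [563. -42.  80.] [323.3 211.9]
100 [561. -41. 100.] [322.7 206.3]
120 [559. -40. 120.] [322.1 200.6]
140 [557. -39. 140.] [321.5 194.8]
bench [ 433.  -321.1   70. ] [268.9 278.8]
top (412, 218, 20, 20) 265.5
top (340, 174, 18, 18) 232.0
side (225, 363, 43, 37) 361.0
side (258, 270, 26, 34) 594.0
side (319, 213, 22, 27) 331.5
[[321.3125 165.3125]
 [372.4375 176.3125]
 [366.5625 201.3125]
 [315.5625 188.8125]]
8 [[646.3, 14.6, 8.0], [609.8, -164.6, 8.0], [521.9, -144.5, 8.0], [563.3, 33.6, 8.0]]
76 [[635.1, 14.7, 76.0], [600.5, -155.3, 76.0], [517.2, -136.1, 76.0], [556.4, 32.7, 76.0]]
roller [[235.43023256 212.8255814 ]
 [272.63953488 240.5       ]] [[475.4 307.3  24. ]
 [382.5 177.5  24. ]] 159.58046648504134 [428.94174718 242.39439393  24.        ] 54.428641476816416
orange (255.95505617977528, 227.8988764044944) [[424.7190372  233.86921144  34.        ]]
```

Bay cup is at about (580,-75), roller at (429,242) with axis angle 54.4° (160 mm long, as it should be), and stand at about (585,-65) with yaw -12.7°. The spindle overlaps the cup's edge in the picture, so I'm measuring it more closely.

```bash
python3 - <<'E'
from h import *
T,S=load("top"),load("side")
o=np.zeros((480,800,3),np.uint8)
a=cv2.resize(T["pixels"][174:204,330:355],None,fx=16,fy=16,interpolation=cv2.INTER_NEAREST);o[:,:400]=a
b=cv2.resize(S["pixels"][200:230,308:333],None,fx=16,fy=16,interpolation=cv2.INTER_NEAREST);o[:,400:]=b
cv2.imwrite("pics/crop3.png",o)
E
```

```text
(no output)
```

View pics/crop3.png

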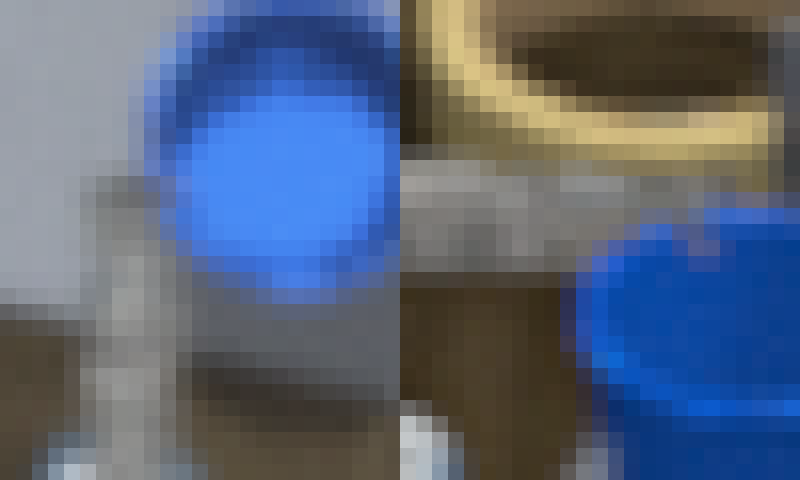

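The rod tip is at about (570,-42), z 67–87, beside the cup's left front rim. Turning the closing line to world x keeps the front finger clear of it. Moving now.

```bash
python3 -m inch '{"xyz":[[0.433,0.532,0],[0.433,0.532,0],[0.433,0.532,0],[0.433,0.532,0],[0.433,0.532,0],[0.433,0.532,0],[0.433,0.532,0],[0.433,0.532,0],[0.433,0.532,0],[0.433,0.532,0],[0.433,0.532,0],[0.433,0.532,0],[0.433,0.532,0],[0.433,0.532,0],[0.433,0.532,-0.04],[0.433,0.532,-0.08],[0.433,0.532,-0.08],[0.433,0.532,-0.08]],"delta_rot":[[0,0,1.33],[0,0,1.33],[0,0,1.33],[0,0,1.33],[0,0,1.33],[0,0,1.33],[0,0,1.33],[0,0,1.33],[0,0,1.33],[0,0,1.33],[0,0,1.33],[0,0,1.33],[0,0,1.33],[0,0,1.33],[0,0,1.33],[0,0,1.33],[0,0,1.33],[0,0,1.33]]}' 100 25
```

```text
time: 1.9
position: [579.9, -75.4, 151.4]
orientation: [[0.003, 1.0, -0.002], [1.0, -0.003, 0.0], [0.0, -0.002, -1.0]]
ft_force: [1.7, 0.9, -0.4]
finger_gap: 85.8
finger_force: 0.0
```

```bash
python3 -m inch '{"xyz":[[0,0,-0.03],[0,0,-0.06],[0,0,-0.08],[0,0,-0.09],[0,0,-0.09],[0,0,-0.09]],"delta_rot":[[0,0,0],[0,0,0],[0,0,0],[0,0,0],[0,0,0],[0,0,0]]}' 100 25; python3 -m inch '{"xyz":[[0,0,0],[0,0,0],[0,0,0],[0,0,0],[0,0,0],[0,0,0],[0,0,0],[0,0,0]],"delta_rot":[[0,0,0],[0,0,0],[0,0,0],[0,0,0],[0,0,0],[0,0,0],[0,0,0],[0,0,0]]}' 50 25
```

```text
time: 2.5
position: [581.4, -75.6, 63.1]
orientation: [[0.003, 1.0, 0.002], [1.0, -0.003, -0.0], [-0.0, 0.002, -1.0]]
ft_force: [-0.6, 0.7, -0.2]
finger_gap: 85.4
finger_force: 0.0
time: 3.3
position: [581.1, -75.5, 63.2]
orientation: [[0.003, 1.0, 0.002], [1.0, -0.003, -0.001], [-0.001, 0.002, -1.0]]
ft_force: [-2.5, -0.0, 10.1]
finger_gap: 60.1
finger_force: 25.0
```

```bash
python3 -m inch '{"xyz":[[0,0,0.005],[0.002,-0.005,0.012],[0.003,-0.008,0.025],[0.003,-0.01,0.05],[0.003,-0.01,0.09],[0.003,-0.01,0.13],[0.003,-0.01,0.16],[0.003,-0.01,0.16]],"delta_rot":[[0,0,0],[0,0,0],[0,0,0],[0,0,0],[0,0,0],[0,0,0],[0,0,0],[0,0,0]]}'; python3 - <<'E'
from h import *
for n in("top","side"):
    f=grab(n);pickle.dump(f,open(n+"1.pkl","wb"))
T,S=load("top1"),load("side1")
a=T["pixels"][150:260,300:440];b=S["pixels"][150:310,240:390]
o=np.zeros((400,800,3),np.uint8)
a=cv2.resize(a,(400,314),interpolation=cv2.INTER_CUBIC);b=cv2.resize(b,(375,400),interpolation=cv2.INTER_CUBIC);o[:314,:400]=a;o[:,410:785]=b
cv2.imwrite("pics/lift.png",o)
E
```

```text
time: 4.1
position: [585.8, -85.6, 227.2]
orientation: [[0.003, 1.0, 0.009], [1.0, -0.003, -0.001], [-0.001, 0.009, -1.0]]
ft_force: [0.2, 0.2, -0.9]
finger_gap: 60.2
finger_force: 27.3
```

View pics/lift.png

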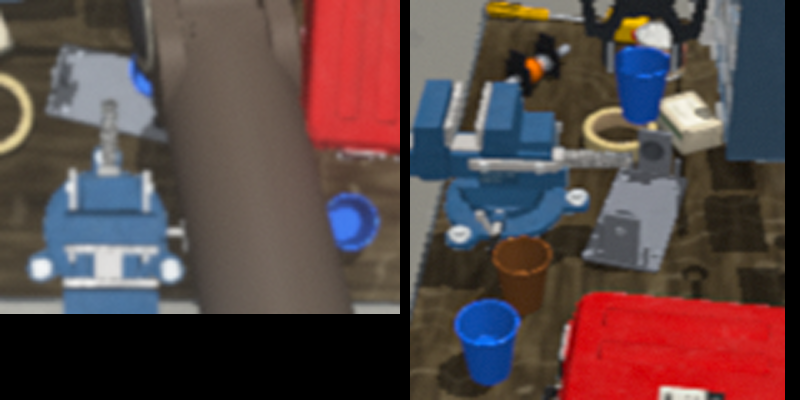

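The cup is held upright and clear, the bench cup is at side pixel (271,278), and the spindle lies over the empty stand. I'm carrying the cup over the bench cup.

```bash
python3 -m inch '{"xyz":[[-0.02,-0.035,0],[-0.05,-0.08,0],[-0.075,-0.12,0],[-0.1,-0.16,0],[-0.125,-0.2,0],[-0.14,-0.225,0],[-0.148,-0.236,0],[-0.148,-0.236,0],[-0.148,-0.236,-0.02],[-0.148,-0.236,-0.05],[-0.148,-0.236,-0.05],[-0.148,-0.236,-0.05]],"delta_rot":[[0,0,0],[0,0,0],[0,0,0],[0,0,0],[0,0,0],[0,0,0],[0,0,0],[0,0,0],[0,0,0],[0,0,0],[0,0,0],[0,0,0]]}'; python3 - <<'E'
from h import *
f=grab("side");pickle.dump(f,open("side2.pkl","wb"))
g=grab("top");pickle.dump(g,open("top2.pkl","wb"))
for a,n,lo in((g,"top",(100,140,90)),(f,"side",(105,170,70))):
    m=cv2.inRange(cv2.cvtColor(a["pixels"],cv2.COLOR_BGR2HSV),lo,(125,255,255))
    for c in cv2.findContours(m,0,cv2.CHAIN_APPROX_NONE)[0]:
        if cv2.contourArea(c)>60: print(n,cv2.boundingRect(c),cv2.contourArea(c))
s=manip.get_state();p=s["position"];print(p)
for z in(78-63,-55): print(proj(f,p+[0,0,z]))
# rod tip in clean view
E
```

```text
time: 5.4
position: [436.1, -319.5, 171.3]
orientation: [[0.0, 1.0, -0.001], [1.0, -0.0, 0.002], [0.002, -0.001, -1.0]]
ft_force: [0.4, -0.7, -0.2]
finger_gap: 60.1
finger_force: 27.6
top (412, 217, 21, 20) 298.5
side (225, 363, 43, 37) 358.0
side (256, 234, 28, 70) 1233.5
[ 436.57837747 -320.73737872  172.51449469]
[267.72809357 242.89149085]
[269.28507435 264.809913  ]
```

```bash
python3 - <<'E'
from h import *
f=load("side2");m=cv2.inRange(cv2.cvtColor(f["pixels"],cv2.COLOR_BGR2HSV),(105,150,60),(125,255,255))[234:306,250:290]
for r in range(0,72,3):
    c=np.where(m[r])[0]
    if len(c): print(r+234,c.min()+250,c.max()+250,(c.min()+c.max())/2+250)
E
```

```text
234 259 272 265.5
237 256 289 272.5
240 256 279 267.5
243 256 279 267.5
246 255 280 267.5
249 257 279 268.0
252 258 279 268.5
255 259 278 268.5
258 260 278 269.0
261 261 278 269.5
264 261 277 269.0
267 262 276 269.0
270 266 276 271.0
273 262 280 271.0
276 260 283 271.5
279 258 283 270.5
282 259 281 270.0
285 260 281 270.5
288 261 280 270.5
291 262 280 271.0
294 263 279 271.0
297 263 279 271.0
300 264 278 271.0
303 268 273 270.5
```

Aligned within about 1 mm. Lowering to nest.

```bash
python3 -m inch '{"xyz":[[0,0,-0.02],[0,0,-0.04],[0,0,-0.055],[0,0,-0.065],[0,0,-0.072],[0,0,-0.077],[0,0,-0.081],[0,0,-0.084],[0,0,-0.086],[0,0,-0.086],[0,0,-0.086]],"delta_rot":[[0,0,0],[0,0,0],[0,0,0],[0,0,0],[0,0,0],[0,0,0],[0,0,0],[0,0,0],[0,0,0],[0,0,0],[0,0,0]]}'
```

```text
time: 6.6
position: [435.4, -321.5, 85.5]
orientation: [[0.003, 1.0, 0.0], [1.0, -0.003, -0.0], [-0.0, 0.0, -1.0]]
ft_force: [0.1, 0.3, -1.4]
finger_gap: 60.4
finger_force: 27.6
```

```bash
python3 -m inch '{"xyz":[[0,0,-0.001],[0,0,-0.002],[0,0,-0.003],[0,0,-0.004],[0,0,-0.004]],"delta_rot":[[0,0,0],[0,0,0],[0,0,0],[0,0,0],[0,0,0]]}'
```

```text
time: 7.1
position: [435.7, -321.8, 83.2]
orientation: [[0.003, 1.0, 0.001], [1.0, -0.003, -0.002], [-0.002, 0.001, -1.0]]
ft_force: [-4.2, 3.0, 17.3]
finger_gap: 60.0
finger_force: 28.7
```

Contact came at TCP z 83.2, exactly the nested height. Releasing and rising.

```bash
python3 -m inch '{"xyz":[[0,0,0.002],[0,0,0.002],[0,0,0.002],[0,0,0.002],[0,0,0.002],[0,0,0.002],[0,0,0.02],[0,0,0.05],[0,0,0.09],[0,0,0.13],[0,0,0.17]],"delta_rot":[[0,0,0],[0,0,0],[0,0,0],[0,0,0],[0,0,0],[0,0,0],[0,0,0],[0,0,0],[0,0,0],[0,0,0],[0,0,0]]}' 100 25
python3 - <<'E'
from h import *
f=grab("side");pickle.dump(f,open("side3.pkl","wb"))
m=cv2.inRange(cv2.cvtColor(f["pixels"],cv2.COLOR_BGR2HSV),(105,150,60),(125,255,255))[230:320,245:295]
for r in range(0,90,4):
    c=np.where(m[r])[0]
    if len(c): print(r+230,c.min()+245,c.max()+245)
g=grab("top");pickle.dump(g,open("top3.pkl","wb"))
a=cv2.resize(g["pixels"][158:210,312:382],None,fx=6,fy=6,interpolation=cv2.INTER_CUBIC)
b=cv2.resize(f["pixels"][190:320,240:360],None,fx=3,fy=3,interpolation=cv2.INTER_CUBIC)
o=np.zeros((400,800,3),np.uint8);o[:312,:420]=a;o[:390,430:790]=b;cv2.imwrite("pics/nest.png",o)
E
```

```text
time: 8.2
position: [435.0, -321.2, 252.8]
orientation: [[0.003, 1.0, -0.0], [1.0, -0.003, 0.0], [0.0, -0.0, -1.0]]
ft_force: [0.5, -0.6, -1.3]
finger_gap: 85.6
finger_force: 0.0
230 257 260
234 255 291
238 257 260
242 266 292
262 266 275
266 259 281
270 257 282
274 258 282
278 259 283
282 259 282
286 261 280
290 262 280
294 262 279
298 264 279
302 266 275
```

View pics/nest.png

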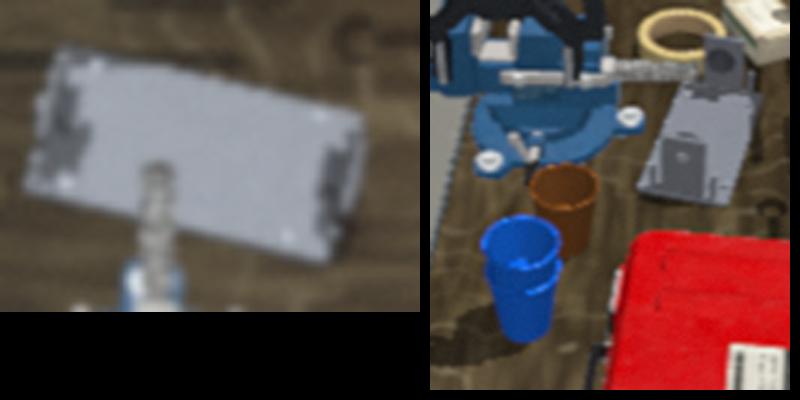

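Nested and upright: rim at side (270,266–282), the lower cup's rim visible just below it. Next I check the stand estimate against the side view and work out the roller move.

```bash
python3 - <<'E'
from h import *
T,S=load("top3"),load("side3")
yaw=np.radians(-12.7);R=np.array([[np.cos(yaw),-np.sin(yaw),0],[np.sin(yaw),np.cos(yaw),0],[0,0,1]])
for c in((585.3,-65.2,0),(587.3,-65.2,0)):
    print(c,[proj(S,np.array(c)+R@p).round(1).tolist() for p in((0,71.5,55),(-45,-91,4),(45,-91,4),(45,91,4))],"top",[proj(T,np.array(c)+R@p).round(1).tolist() for p in((45,91,8),(45,-91,8),(-45,-91,8),(-45,91,8))])
print("obs cup disc (337.3,210) nearL (310,252.3) nearR (338.3,257.7) farR (350,222); top (321.3,165.3)(372.4,176.3)(366.6,201.3)(315.6,188.8)")
# dark disc on far cheek, grey levels
g=cv2.cvtColor(S["pixels"],cv2.COLOR_BGR2GRAY);print(g[198:224,328:350])
# roller in side: tips at z=24
for p in((475.4,307.3,24),(382.5,177.5,24),(424.7,233.9,34)): print(p,proj(S,p))
m=cv2.inRange(cv2.cvtColor(load("side1")["pixels"],cv2.COLOR_BGR2HSV),(3,150,110),(18,255,255))[165:190,278:305];M=cv2.moments(m,True);print("orange side",M["m10"]/M["m00"]+278,M["m01"]/M["m00"]+165)
E
```

```text
(585.3, -65.2, 0) [[335.6, 210.0], [307.7, 252.9], [337.8, 258.5], [350.0, 221.6]] top [[321.6, 164.5], [372.2, 176.5], [366.5, 201.5], [315.6, 189.4]]
(587.3, -65.2, 0) [[336.2, 210.0], [308.4, 252.9], [338.4, 258.5], [350.6, 221.6]] top [[321.6, 163.9], [372.2, 175.9], [366.5, 200.9], [315.6, 188.8]]
obs cup disc (337.3,210) nearL (310,252.3) nearR (338.3,257.7) farR (350,222); top (321.3,165.3)(372.4,176.3)(366.6,201.3)(315.6,188.8)
[[103 102  99  95  98 123 166 199 198 157 113  98  99  90  81  96 141 184
  208 223 236 242]
 [103 103  99  93  91  93 127 178 203 178 127  95  97  99  90  82  98 143
  186 212 225 237]
 [ 97  96  96 100  98  93 106 161 199 197 150  94  88 101 103  92  80 102
  149 190 216 225]
 [ 62  72  87 102 113 114 118 154 180 186 148  90  84  96 108 106  90  78
  107 157 195 208]
 [ 45  45  57  79  92 102 112 126 139 145 129 106 103 107 113 118 114  90
   82 113 152 159]
 [ 52  50  51  68  81  87  88  90  93  96  96  99 108 116 123 130 126 109
   85  83 108 124]
 [ 51  53  54  72  83  86  84  83  84  82  84  84  90  91  95  98 107 115
  106  86  92 118]
 [ 48  57
[... 1247 characters left out ...]
84  81  82  83  77  68  67
   79  67  37  36]
 [ 84  82  82  83  82  77  75  78  85  90  86  84  80  80  80  80  76  74
   78  65  38  34]
 [ 83  76  77  79  79  79  77  79  80  80  81  82  81  83  84  88  94  89
   81  66  49  46]
 [ 80  76  75  76  78  79  79  78  87  94  99 113 118 118 113 102  98  97
   88  78  75  74]
 [ 92  92  94  93  86  77  74  83 113 135 139 142 140 144 141 137 138 134
  112  86  79  79]
 [135 137 138 134 117  98  93  97 124 142 147 146 144 144 146 144 146 142
  127  97  81  78]]
(475.4, 307.3, 24) [301.79140573 168.52659558]
(382.5, 177.5, 24) [273.07182001 186.49564726]
(424.7, 233.9, 34) [286.43652289 176.04596511]
orange side 289.0731707317073 176.6829268292683
```

The stand's true centre is about (587.5,-65). The cup rim rested overlapping the drawn spindle and lifted freely, so the spindle seems not to be solid; I'll still watch the force. Now to the roller.

```bash
python3 -m inch '{"xyz":[[-0.004,0.564,0.02],[-0.004,0.564,0.02],[-0.004,0.564,0.02],[-0.004,0.564,0.02],[-0.004,0.564,0.02],[-0.004,0.564,0.02],[-0.004,0.564,0.02],[-0.004,0.564,0.02],[-0.004,0.564,0.02],[-0.004,0.564,0.02],[-0.004,0.564,0.02],[-0.004,0.564,0.02],[-0.004,0.564,0.02],[-0.004,0.564,0.02],[-0.004,0.564,-0.02],[-0.004,0.564,-0.06],[-0.004,0.564,-0.1],[-0.004,0.564,-0.13],[-0.004,0.564,-0.13],[-0.004,0.564,-0.13]],"delta_rot":[[0,0,0.95],[0,0,0.95],[0,0,0.95],[0,0,0.95],[0,0,0.95],[0,0,0.95],[0,0,0.95],[0,0,0.95],[0,0,0.95],[0,0,0.95],[0,0,0.95],[0,0,0.95],[0,0,0.95],[0,0,0.95],[0,0,0.95],[0,0,0.95],[0,0,0.95],[0,0,0.95],[0,0,0.95],[0,0,0.95]]}' 100 25
python3 - <<'E'
from h import *
S=grab("side");T=grab("top")
o=np.zeros((480,800,3),np.uint8)
o[:,:400]=cv2.resize(T["pixels"][202:250,234:274],(400,480),interpolation=cv2.INTER_CUBIC)
o[:,400:]=cv2.resize(S["pixels"][145:199,268:313],(400,480),interpolation=cv2.INTER_CUBIC)
cv2.imwrite("pics/roll.png",o)
p=manip.get_state()["position"];print(p,proj(S,p),proj(T,p))
E
```

```text
time: 10.3
position: [431.5, 241.5, 121.7]
orientation: [[-0.811, 0.585, -0.001], [0.585, 0.811, -0.0], [0.0, -0.001, -1.0]]
ft_force: [-0.5, -0.3, 0.6]
finger_gap: 85.2
finger_force: 0.0
[432.37345105 242.59176492 123.01173916] [288.10815963 153.03466922] [248.557061   225.47259304]
```

View pics/roll.png

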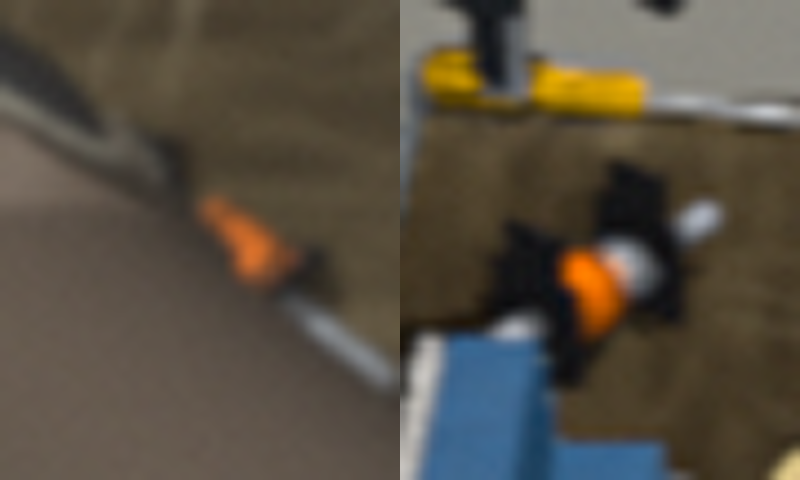

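The side view shows the two tab tops at (281.5,171) and (295,164). Their midpoint (288,168) lies right under the tool, so I descend and squeeze.

```bash
python3 -m inch '{"xyz":[[0,0,-0.03],[0,0,-0.05],[0,0,-0.065],[0,0,-0.078],[0,0,-0.086],[0,0,-0.086],[0,0,-0.086]],"delta_rot":[[0,0,0],[0,0,0],[0,0,0],[0,0,0],[0,0,0],[0,0,0],[0,0,0]]}' 100 28; python3 -m inch '{"xyz":[[0,0,0],[0,0,0],[0,0,0],[0,0,0],[0,0,0],[0,0,0],[0,0,0],[0,0,0],[0,0,0],[0,0,0],[0,0,0],[0,0,0]],"delta_rot":[[0,0,0],[0,0,0],[0,0,0],[0,0,0],[0,0,0],[0,0,0],[0,0,0],[0,0,0],[0,0,0],[0,0,0],[0,0,0],[0,0,0]]}' 40 28
```

```text
time: 11.1
position: [431.5, 242.9, 35.7]
orientation: [[-0.812, 0.584, 0.0], [0.584, 0.812, 0.0], [-0.0, 0.001, -1.0]]
ft_force: [0.1, 0.6, 0.9]
finger_gap: 85.3
finger_force: 0.0
time: 12.3
position: [433.3, 244.4, 38.7]
orientation: [[-0.812, 0.584, 0.006], [0.584, 0.812, 0.002], [-0.003, 0.005, -1.0]]
ft_force: [-2.8, -2.8, 31.2]
finger_gap: 51.7
finger_force: 23.5
```

```bash
python3 -m inch '{"xyz":[[0,0,0.003],[0,0,0.005],[0,0,0.005],[0,0,0.005],[0,0,0.005]],"delta_rot":[[0,0,0],[0,0,0],[0,0,0],[0,0,0],[0,0,0]]}' 40 28
```

```text
time: 12.8
position: [431.0, 242.3, 40.0]
orientation: [[-0.812, 0.584, -0.001], [0.584, 0.812, -0.0], [0.0, -0.001, -1.0]]
ft_force: [-0.7, -1.0, 0.4]
finger_gap: 45.5
finger_force: 30.7
```

Fully squeezed at gap 45.5 mm with no residual load. Lifting and checking that the roller hangs level.

```bash
python3 -m inch '{"xyz":[[0,0,0.005],[0,0,0.02],[0,0,0.05],[0,0,0.09],[0,0,0.13],[0,0,0.17],[0,0,0.19],[0,0,0.19],[0,0,0.19]],"delta_rot":[[0,0,0],[0,0,0],[0,0,0],[0,0,0],[0,0,0],[0,0,0],[0,0,0],[0,0,0],[0,0,0]]}'
python3 -m inch '{"xyz":[[0.02,-0.04,0],[0.04,-0.08,0],[0.065,-0.12,0],[0.085,-0.16,0],[0.105,-0.2,0],[0.125,-0.24,0],[0.14,-0.27,0],[0.15,-0.295,0],[0.156,-0.307,0],[0.156,-0.307,0],[0.156,-0.307,-0.03],[0.156,-0.307,-0.05],[0.156,-0.307,-0.05],[0.156,-0.307,-0.05]],"delta_rot":[[0,0,0.05],[0,0,0.1],[0,0,0.15],[0,0,0.2],[0,0,0.25],[0,0,0.3],[0,0,0.35],[0,0,0.4],[0,0,0.4],[0,0,0.4],[0,0,0.4],[0,0,0.4],[0,0,0.4],[0,0,0.4]]}'
python3 - <<'E'
from h import *
S=grab("side");T=grab("top");pickle.dump(S,open("side4.pkl","wb"))
o=np.zeros((600,800,3),np.uint8)
o[:,:400]=cv2.resize(T["pixels"][150:222,316:376],(400,480),interpolation=cv2.INTER_CUBIC)[:480] if 0 else 0
a=cv2.resize(S["pixels"][150:270,290:390],(500,600),interpolation=cv2.INTER_CUBIC);o[:,:500]=a
b=cv2.resize(T["pixels"][150:210,310:380],(300,257),interpolation=cv2.INTER_CUBIC);o[:257,500:]=b
cv2.imwrite("pics/held.png",o)
s=manip.get_state();p=s["position"];print(p,s["finger_gap"],proj(S,p))
y=np.array(s["orientation"])[:,1]
for d in(-69,-23,23,69): print(d,proj(S,p+y*d-[0,0,16]).round(1))
E
```

```text
time: 13.7
position: [431.0, 242.3, 230.4]
orientation: [[-0.812, 0.584, 0.001], [0.584, 0.812, -0.0], [-0.001, 0.0, -1.0]]
ft_force: [-0.1, 0.4, -2.5]
finger_gap: 45.2
finger_force: 30.7
time: 15.1
position: [586.8, -62.5, 180.6]
orientation: [[-0.975, 0.22, -0.001], [0.22, 0.975, 0.001], [0.001, 0.001, -1.0]]
ft_force: [-0.9, -1.0, -2.9]
finger_gap: 45.6
finger_force: 30.6
[587.76421795 -63.14874213 181.64749405] 45.106128844539946 [332.55406703 187.52251023]
-69 [326.6 205.7]
-23 [330.5 196.6]
23 [334.2 188. ]
69 [337.6 179.9]
```

View pics/held.png

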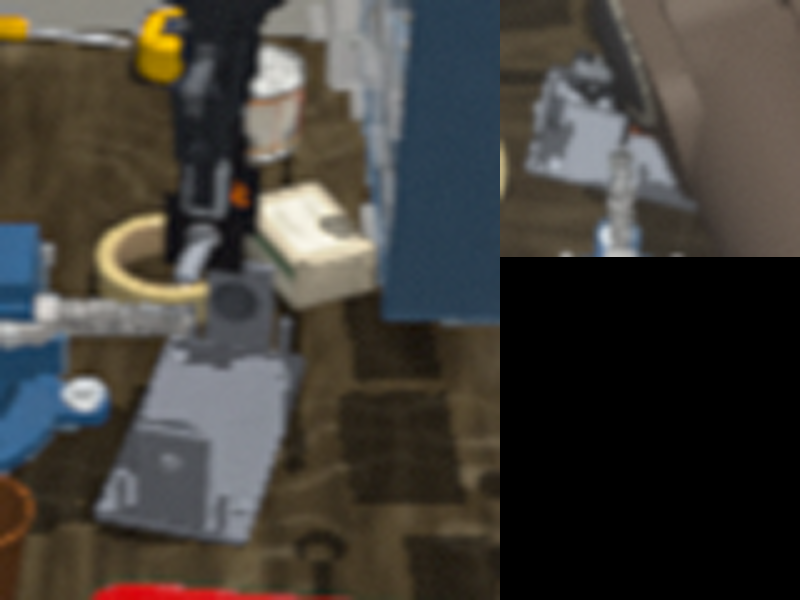

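The roller hangs level and the near pin tip (326.6,206) is where predicted. There are only ±2.5 mm of room lengthwise, so I'm refining the stand centre by sampling edge profiles.

```bash
python3 - <<'E'
from h import *
yaw=np.radians(-12.7);R=np.array([[np.cos(yaw),-np.sin(yaw),0],[np.sin(yaw),np.cos(yaw),0],[0,0,1]])
c=np.array((587.5,-65.2,0))
def prof(f,pts):
    g=cv2.GaussianBlur(cv2.cvtColor(f["pixels"],cv2.COLOR_BGR2GRAY),(3,3),.6).astype(np.float32)
    uv=np.array([proj(f,c+R@p) for p in pts],np.float32)
    return cv2.remap(g,uv[None,:,0],uv[None,:,1],cv2.INTER_LINEAR)[0]
s=np.arange(-20,21,1.)
for n,ks in(("top",range(-42,43,6)),("side3",range(-36,43,6))):
    f=load(n)
    for sg in(1,-1):
        e=[]
        for k in ks:
            v=prof(f,[(k,sg*91+d,8) for d in s]);d=np.gradient(v)*-sg; i=d.argmax(); e.append((k,int(s[i]),int(d[i]*10)))
        print(n,"end",sg,e)
    for sg in(1,-1):
        e=[]
        for k in range(-60,61,15):
            v=prof(f,[(sg*45+d,k,8) for d in s]);d=np.gradient(v)*-sg; i=d.argmax(); e.append((k,int(s[i]),int(d[i]*10)))
        print(n,"long",sg,e)
E
```

```text
top end 1 [(-42, 2, 76), (-36, -20, 66), (-30, 1, 64), (-24, 1, 56), (-18, 0, 25), (-12, 2, 44), (-6, 3, 66), (0, 5, 69), (6, 5, 79), (12, -18, 77), (18, 2, 60), (24, 2, 70), (30, 0, 77), (36, 1, 57), (42, -1, 16)]
top end -1 [(-42, 1, 97), (-36, 1, 86), (-30, -2, 60), (-24, 12, 69), (-18, 13, 73), (-12, 15, 72), (-6, 16, 90), (0, 14, 81), (6, 15, 79), (12, 17, 79), (18, -7, 53), (24, 6, 51), (30, 6, 50), (36, 1, 57), (42, -2, 27)]
top long 1 [(-60, -3, 101), (-45, -3, 108), (-30, -3, 100), (-15, -1, 91), (0, -3, 95), (15, -3, 117), (30, -2, 116), (45, -5, 99), (60, -6, 83)]
top long -1 [(-60, -3, 94), (-45, -2, 32), (-30, -3, 39), (-15, -2, 50), (0, 20, 26), (15, -2, 36), (30, -2, 88), (45, -2, 98), (60, -2, 97)]
side3 end 1 [(-36, -16, 63), (-30, -16, 49), (-24, -2, 20), (-18, -20, 18), (-12, -20, 21), (-6, 20, 18), (0, -15, 25), (6, -14, 52), (12, -7, 51), (18, -10, 48), (24, -9, 53), (30, -10, 53), (36, -1, 39), (42, -1, 22)]
side3 end -1 [(-36, -5, 66), (-30, -6, 56), (-24, -6, 66), (-18, -6, 57), (-12, -7, 58), (-6, -6, 60), (0, -4, 50), (6, -6, 52), (12, -6, 47), (18, -3, 41), (24, -7, 55), (30, -3, 54), (36, -2, 71), (42, -2, 72)]
side3 long 1 [(-60, 2, 120), (-45, 2, 109), (-30, 1, 117), (-15, 2, 103), (0, 1, 129), (15, 1, 133), (30, -1, 114), (45, -5, 93), (60, -5, 87)]
side3 long -1 [(-60, 0, 74), (-45, 0, 99), (-30, 0, 80), (-15, -1, 74), (0, 0, 106), (15, -1, 118), (30, 1, 94), (45, 2, 110), (60, 0, 105)]
```

The stand centre comes to about (587.5,-64.3) and the tool is commanded at (587.2,-64.4), so I descend in stages and watch the force.

```bash
python3 -m inch '{"xyz":[[0,0,-0.02],[0,0,-0.035],[0,0,-0.043],[0,0,-0.05],[0,0,-0.055],[0,0,-0.06],[0,0,-0.065],[0,0,-0.07],[0,0,-0.075],[0,0,-0.075]],"delta_rot":[[0,0,0],[0,0,0],[0,0,0],[0,0,0],[0,0,0],[0,0,0],[0,0,0],[0,0,0],[0,0,0],[0,0,0]]}'; python3 -m inch '{"xyz":[[0,0,-0.003],[0,0,-0.006],[0,0,-0.009],[0,0,-0.012],[0,0,-0.012],[0,0,-0.012]],"delta_rot":[[0,0,0],[0,0,0],[0,0,0],[0,0,0],[0,0,0],[0,0,0]]}'
```

```text
time: 16.2
position: [586.8, -64.4, 104.5]
orientation: [[-0.975, 0.222, -0.001], [0.222, 0.975, 0.0], [0.001, -0.0, -1.0]]
ft_force: [-0.2, -0.6, -2.3]
finger_gap: 45.2
finger_force: 30.6
time: 16.8
position: [587.2, -64.4, 93.2]
orientation: [[-0.975, 0.222, -0.0], [0.222, 0.975, 0.0], [0.0, 0.0, -1.0]]
ft_force: [-0.2, 1.2, -2.4]
finger_gap: 45.1
finger_force: 30.6
```

No spindle contact. Continuing past the end-cup rims.

```bash
python3 -m inch '{"xyz":[[0,0,-0.002],[0,0,-0.004],[0,0,-0.006],[0,0,-0.008],[0,0,-0.008]],"delta_rot":[[0,0,0],[0,0,0],[0,0,0],[0,0,0],[0,0,0]]}'; python3 -m inch '{"xyz":[[0,0,-0.003],[0,0,-0.006],[0,0,-0.009],[0,0,-0.012],[0,0,-0.014],[0,0,-0.014],[0,0,-0.014]],"delta_rot":[[0,0,0],[0,0,0],[0,0,0],[0,0,0],[0,0,0],[0,0,0],[0,0,0]]}'
```

```text
time: 17.3
position: [587.0, -64.5, 84.9]
orientation: [[-0.975, 0.222, -0.001], [0.222, 0.975, 0.0], [0.001, -0.0, -1.0]]
ft_force: [0.3, 0.5, -1.9]
finger_gap: 45.5
finger_force: 30.6
time: 18.0
position: [587.2, -64.4, 71.3]
orientation: [[-0.975, 0.222, 0.0], [0.222, 0.975, 0.0], [0.0, 0.0, -1.0]]
ft_force: [-0.2, 0.2, -2.4]
finger_gap: 45.3
finger_force: 30.6
```

The path is free and the axis is at about 55 mm. I open partly first, so the pins enter the mouths, and lower slightly to offset the pads' swing-back.

```bash
python3 -m inch '{"xyz":[[0,0,-0.001],[0,0,-0.002],[0,0,-0.002],[0,0,-0.002]],"delta_rot":[[0,0,0],[0,0,0],[0,0,0],[0,0,0]]}' 68 28
```

```text
time: 18.4
position: [587.2, -64.4, 69.3]
orientation: [[-0.975, 0.222, 0.0], [0.222, 0.975, 0.0], [-0.0, 0.0, -1.0]]
ft_force: [0.5, 0.1, -2.0]
finger_gap: 57.9
finger_force: 8.9
```

```bash
python3 -m inch '{"xyz":[[0,0,-0.001],[0,0,-0.001],[0,0,-0.001]],"delta_rot":[[0,0,0],[0,0,0],[0,0,0]]}' 74 28;  python3 -m inch '{"xyz":[[0,0,0],[0,0,0],[0,0,0]],"delta_rot":[[0,0,0],[0,0,0],[0,0,0]]}' 78 28
```

```text
time: 18.7
position: [587.2, -64.4, 68.3]
orientation: [[-0.975, 0.222, -0.0], [0.222, 0.975, 0.0], [0.0, 0.0, -1.0]]
ft_force: [0.8, -0.1, -2.4]
finger_gap: 63.0
finger_force: 6.9
time: 19.0
position: [587.5, -64.4, 68.6]
orientation: [[-0.975, 0.222, 0.001], [0.222, 0.975, -0.0], [-0.001, 0.0, -1.0]]
ft_force: [-0.1, 0.4, -0.9]
finger_gap: 66.4
finger_force: 0.0
```

The finger force fell to zero between gaps 63 and 66.4 mm, which fits the 65 mm fitted width. Opening fully, retreating and looking.

```bash
python3 -m inch '{"xyz":[[0,0,0],[0,0,0],[0,0,0],[0,0,0],[0,0,0.01],[0,0,0.03],[0,0,0.06],[0,0,0.1],[0,0,0.14],[0,0,0.18],[-0.05,-0.03,0.18],[-0.08,-0.08,0.18],[-0.1,-0.13,0.18],[-0.12,-0.18,0.18],[-0.14,-0.22,0.18],[-0.15,-0.26,0.18],[-0.15,-0.3,0.18],[-0.15,-0.34,0.18],[-0.15,-0.34,0.18],[-0.15,-0.34,0.18]],"delta_rot":[[0,0,0],[0,0,0],[0,0,0],[0,0,0],[0,0,0],[0,0,0],[0,0,0],[0,0,0],[0,0,0],[0,0,0],[0,0,0],[0,0,0],[0,0,0],[0,0,0],[0,0,0],[0,0,0],[0,0,0],[0,0,0],[0,0,0],[0,0,0]]}' 100 28
python3 - <<'E'
from h import *
S=grab("side");T=grab("top")
o=np.zeros((600,800,3),np.uint8)
o[:400,:400]=cv2.resize(T["pixels"][155:211,315:371],(400,400),interpolation=cv2.INTER_CUBIC)
o[400:,:400]=cv2.resize(S["pixels"][240:310,240:380],(400,200),interpolation=cv2.INTER_CUBIC)
o[:,400:]=cv2.resize(S["pixels"][190:262,305:353],(400,600),interpolation=cv2.INTER_CUBIC)
cv2.imwrite("pics/final.png",o)
yaw=np.radians(-12.7);Y=np.array([-np.sin(yaw),np.cos(yaw),0])
for d in(-78.5,-71.5,-32.5,32.5,71.5,78.5):
    X=np.array((587.5,-64.3,55))+Y*d;print(d,proj(T,X).round(1),proj(S,X).round(1))
E
```

```text
time: 21.0
position: [437.0, -404.8, 248.4]
orientation: [[-0.975, 0.223, 0.0], [0.223, 0.975, 0.001], [-0.0, 0.001, -1.0]]
ft_force: [0.7, 0.7, 0.4]
finger_gap: 85.4
finger_force: 0.0
-78.5 [367.3 186. ] [324.8 239.3]
-71.5 [365.2 185.5] [325.4 237.8]
-32.5 [354.  182.9] [328.6 229.7]
32.5 [335.2 178.4] [333.5 217. ]
71.5 [323.9 175.7] [336.3 209.8]
78.5 [321.9 175.3] [336.8 208.6]
```

View pics/final.png

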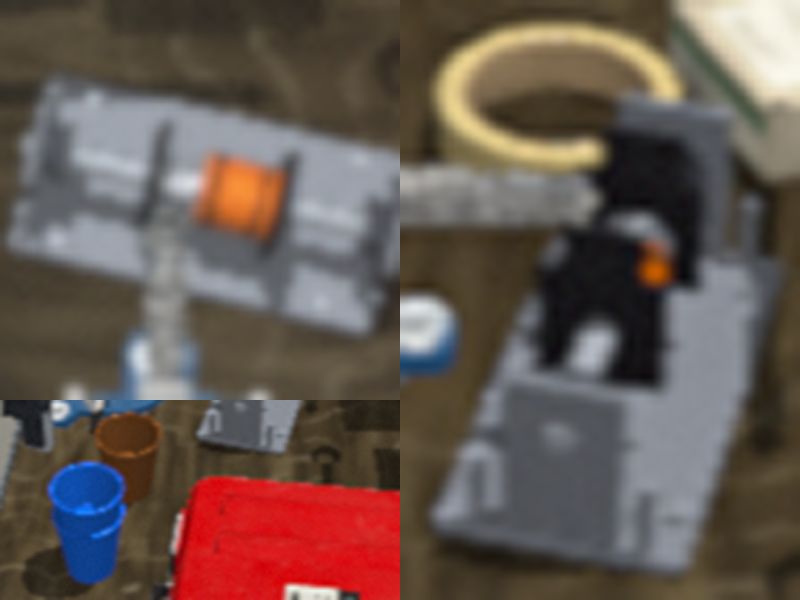

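The roller sits between the end cups with its tabs up, the near pin runs down the expected line at (326.6,234), and the nested cups stand upright at side (270,275). Now a numeric check that both pins are home.

```bash
python3 - <<'E'
from h import *
S,T=grab("side"),grab("top")
yaw=np.radians(-12.7);R=np.array([[np.cos(yaw),-np.sin(yaw),0],[np.sin(yaw),np.cos(yaw),0],[0,0,1]])
def mp(f,c,pts,ch=None):
    g=cv2.cvtColor(f["pixels"],cv2.COLOR_BGR2GRAY).astype(np.float32)
    uv=np.array([proj(f,np.array(c)+R@p) for p in pts],np.float32)
    return cv2.remap(g,uv[None,:,0],uv[None,:,1],cv2.INTER_CUBIC)[0].astype(int).tolist()
c=(585.3,-64.3,0)
s=range(-46,47,2)
print("top z79 sx20 by sy -46..46:");print(np.array(mp(T,c,[(20,d,79) for d in s])))
print("top tab z99 sx0");print(np.array(mp(T,c,[(8,d,99) for d in s])))
# pin cross-sections in top at several sy: brightness over sx, pin top height 61
for d in(-66,-60,-54,-48,-42,42,48,54,60,66): print("top pin sy",d,mp(T,c,[(k,d,59) for k in range(-14,15,2)]))
c=(587.5,-64.3,0)
for d in(-60,-54,-48,-42,): print("side pin sy",d,"rows",proj(S,np.array(c)+R@(0,d,55)).round(1),mp(S,c,[(0,d,55+k) for k in range(-16,17,2)]),mp(S,c,[(k,d,55) for k in range(-14,15,2)]))
E
```

```text
top z79 sx20 by sy -46..46:
[161 162 162 162 154 139 117 101 101 113 133 149 159 162 162 161 161 161
 162 162 163 162 161 160 160 161 161 161 161 162 162 161 159 159 156 147
 129 113 112 124 141 155 161 164 164 165 164]
top tab z99 sx0
[162 162 162 161 159 146 127  98  81  85 101 114 120 121 129 138 143 148
 150 149 147 144 134 124 121 129 142 151 154 154 156 158 158 155 151 139
 122 101  92 105 131 149 162 164 164 162 163]
top pin sy -66 [132, 145, 150, 147, 145, 152, 165, 175, 176, 166, 156, 155, 158, 160, 161]
top pin sy -60 [144, 157, 156, 151, 147, 155, 170, 182, 187, 181, 172, 165, 162, 161, 161]
top pin sy -54 [134, 148, 154, 150, 147, 152, 166, 179, 179, 171, 161, 157, 158, 159, 161]
top pin sy -48 [139, 152, 154, 149, 144, 151, 167, 181, 186, 180, 170, 164, 162, 162, 162]
top pin sy -42 [127, 135, 138, 136, 138, 147, 162, 174, 177, 173, 166, 160, 160, 160, 160]
top pin sy 42 [140, 155, 158, 154, 151, 159, 174, 189, 191, 181, 170, 162, 163, 164, 164]
top pin sy 48 [131, 148, 156, 154, 151, 154, 170, 184, 187, 179, 167, 161, 162, 164, 164]
top pin sy 54 [139, 154, 155, 149, 14
[... 274 characters left out ...]
84, 84, 91, 103, 119, 126, 112, 107, 119, 141, 164, 175, 171, 165, 157] [110, 109, 110, 109, 108, 107, 109, 112, 114, 112, 105, 96, 93, 92, 97]
side pin sy -54 rows [326.8 234.1] [83, 89, 99, 114, 125, 122, 107, 112, 131, 155, 173, 180, 177, 174, 169, 164, 144] [41, 45, 57, 78, 96, 114, 127, 131, 126, 105, 78, 46, 26, 25, 25]
side pin sy -48 rows [327.3 232.9] [107, 120, 124, 113, 104, 118, 143, 164, 180, 183, 183, 184, 181, 176, 151, 119, 87] [14, 18, 42, 81, 128, 159, 178, 180, 168, 137, 89, 47, 19, 11, 17]
side pin sy -42 rows [327.8 231.6] [119, 104, 104, 122, 147, 166, 180, 180, 183, 184, 184, 175, 149, 114, 85, 59, 42] [16, 14, 36, 80, 125, 163, 181, 183, 170, 139, 101, 54, 25, 17, 18]
```

The plates are 60 mm apart centre to centre, so 65 mm over the outer faces as fitted. Both pins lie on the cup axis and parallel to it. Handing in.

```bash
python3 -c "
from workcell import manip
print(manip.job_done())"
```

```text
the job is handed in; nothing more can be done
None
```

The bay cup is nested upright in the bench cup, and the roller is fitted in the stand with its plates measured at 65 mm, the fitted width; I handed the job in at about 21 s, and no verdict was shown.

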